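# Find the rocking corner of the drying board and shim it

### The job

The drying board rocks because one of its four feet has sunk. With the fingertips press down the corners of the board in turn to find the one that gives, then press that corner's brass shim tab flat, and leave the other three tabs standing. Press down on that same corner again so that the board rests on its shim, and finish while holding it pressed there; lift nothing, and leave the pot on the board and the things round about where they stand.

Things in the scene. Friction and masses are not known exactly. Their poses are not given: they have to be found in the camera images.
- stand: Dark wooden levelling stand, fixed to the table, 230 (its x) by 336 (its y) mm, base 12 mm thick. Origin: centre of its underside, on the table; +x away from the robot, +y to the left. Near each corner of the board it carries a hinged brass shim tab, left tabs sticking out to +y, right tabs to -y. Four wooden dowels round the board keep it in place.
- board: Loose square plywood drying board, 200 x 200 x 14 mm, about 0.9 kg, lying level on four feet of the stand; its underside is 40 mm and its top 54 mm above the table. Origin: centre of its underside; axes as the stand's. Three feet are firm. The fourth, which may be any, has sunk: there only a weak spring (about 1 N) holds the board up, and a finger presses that corner down about 7 mm before it stops; let go, it comes up again. That foot looks much like the others.
- cup: Small white glazed pot, 65 mm across, 43 mm high, standing loose at the middle of the board. Origin: centre of its foot.
- corner_fl (a point): Point on the top face of the board at its front left corner, marked by a dark dot 14 mm across, 20 mm in from both edges: press here. Front is the robot's side, left is +y. The foot is right below.
- corner_fr (a point): Point on the top face of the board at its front right corner, marked by a dark dot 14 mm across, 20 mm in from both edges: press here. Front is the robot's side, left is +y. The foot is right below.
- corner_bl (a point): Point on the top face of the board at its back left corner, marked by a dark dot 14 mm across, 20 mm in from both edges: press here. Front is the robot's side, left is +y. The foot is right below.
- corner_br (a point): Point on the top face of the board at its back right corner, marked by a dark dot 14 mm across, 20 mm in from both edges: press here. Front is the robot's side, left is +y. The foot is right below.
- shim_fl (a joint): Hinge of the brass shim tab of the front left corner. 0: standing up at 43 degrees; grows as pressed down (about 2 N); 0.77 rad: flat on the stand, at its stop. It stays where left. Going flat, it turns its shim (a brass cam lug, 18 mm wide) upright under the board and locks it there, 2 mm below the level board: the sunk corner then gives only 2 to 3 mm instead of 7, resting on the shim.
- shim_fr (a joint): Hinge of the brass shim tab of the front right corner. 0: standing up at 43 degrees; grows as pressed down (about 2 N); 0.77 rad: flat on the stand, at its stop. It stays where left. Going flat, it turns its shim (a brass cam lug, 18 mm wide) upright under the board and locks it there, 2 mm below the level board: the sunk corner then gives only 2 to 3 mm instead of 7, resting on the shim.
- shim_bl (a joint): Hinge of the brass shim tab of the back left corner. 0: standing up at 43 degrees; grows as pressed down (about 2 N); 0.77 rad: flat on the stand, at its stop. It stays where left. Going flat, it turns its shim (a brass cam lug, 18 mm wide) upright under the board and locks it there, 2 mm below the level board: the sunk corner then gives only 2 to 3 mm instead of 7, resting on the shim.
- shim_br (a joint): Hinge of the brass shim tab of the back right corner. 0: standing up at 43 degrees; grows as pressed down (about 2 N); 0.77 rad: flat on the stand, at its stop. It stays where left. Going flat, it turns its shim (a brass cam lug, 18 mm wide) upright under the board and locks it there, 2 mm below the level board: the sunk corner then gives only 2 to 3 mm instead of 7, resting on the shim.
- press_fl (a point): Centre of the top of the round red pad (22 mm across) on the front left shim tab, the place to press straight down; about 61 mm above the table and 32 mm outside the board's edge when the tab stands up, 20 mm above the table and 52 mm outside the edge when flat. The tab is 26 mm wide and reaches 12 mm beyond this point; its hinge lies 16 mm above the table, 8 mm inside the board's edge.
- press_fr (a point): Centre of the top of the round red pad (22 mm across) on the front right shim tab, the place to press straight down; about 61 mm above the table and 32 mm outside the board's edge when the tab stands up, 20 mm above the table and 52 mm outside the edge when flat. The tab is 26 mm wide and reaches 12 mm beyond this point; its hinge lies 16 mm above the table, 8 mm inside the board's edge.
- press_bl (a point): Centre of the top of the round red pad (22 mm across) on the back left shim tab, the place to press straight down; about 61 mm above the table and 32 mm outside the board's edge when the tab stands up, 20 mm above the table and 52 mm outside the edge when flat. The tab is 26 mm wide and reaches 12 mm beyond this point; its hinge lies 16 mm above the table, 8 mm inside the board's edge.
- press_br (a point): Centre of the top of the round red pad (22 mm across) on the back right shim tab, the place to press straight down; about 61 mm above the table and 32 mm outside the board's edge when the tab stands up, 20 mm above the table and 52 mm outside the edge when flat. The tab is 26 mm wide and reaches 12 mm beyond this point; its hinge lies 16 mm above the table, 8 mm inside the board's edge.
- cobalt_jar: White jar with a blue lid, 50 mm across, 67 mm high, behind the stand, a loose bystander. Origin: centre of its underside.
- stamp: Small turned wooden stamp, 34 mm across, 54 mm high, behind the stand, a loose bystander. Origin: centre of its underside.
- tile: Glaze test tile, half green, 37 x 58 x 9 mm, lying in front of the stand, a loose bystander. Origin: centre of its underside.
- rib: Wooden potter's rib, 66 x 110 x 9 mm, lying left of the stand, a loose bystander. Origin: centre of its underside.
- maize_jar: White jar with a yellow lid, 50 mm across, 67 mm high, right of the stand, a loose bystander. Origin: centre of its underside.
Mind the look-alikes: they are no part of the job. What is shaped like the cup but purple or red is not meant.

How it is judged:
By the outcome, as a careful person would: the job done as asked, in the order asked, and still so for the second after the job is handed in, while the arm keeps its last pose, push and grip.
It also fails if it takes over 51 s, if anything falls off the work surface, if the arm or the gripper's body presses on something with over 40 N, if the wrist force passes 120 N, or if a joint passes its speed limit or range.

### The arm

A 7-joint arm with a two-finger parallel gripper is mounted at the origin on a cart in front of the work surface, level with it; the furniture and walls round the work are solid. World frame = base frame: x ahead of the robot, y to its left, z up, the work surface at z = 0. Lengths are in m, angles in degrees, forces in N, time in s.
With the tool pointing down it reaches from about 0.425 to 0.875 m from the base axis. Payload 4.7 kg.
Tool frame: the origin (TCP) lies at the very end of the fingers, on their centre line; the grasp point (between the pads) lies 19 mm behind it; z points along the fingers, y is the direction in which the jaws open and shut (so a half turn about z gives the same grasp; the last joint's range is limited). The gripper opens to 87 mm and grips with 3 to 60 N. Pads are 19 mm wide; open, the fingers measure 117 mm over their backs; the gripper's body (75 mm by 190 mm) begins 51 mm behind the grasp point.
Start: joints at [71.511, 18.392, -4.016, 83.108, 1.295, 78.541, -3.26], TCP at [0.215, -0.614, 0.223] pointing down, gripper open.
Joint ranges: [-163.93, 163.93], [-17.29, 119.83], [-79.2, 71.16], [3.27, 140.29], [-89.18, 269.18], [5.43, 117.66], [-154.24, 154.24]. Speed limits (degrees/s): [147.25, 147.25, 180, 180, 180, 180, 180].

### API

Orientations are given as [roll, pitch, yaw] about the fixed x, y, z axes, in that order (R = Rz(yaw) Ry(pitch) Rx(roll)).
In Python, from cell import sensors, imaging, ticket gives the robot as it stands.
- The arm moves only by the tool carry_out, never from a script. Its argument "plan" is a list of rows, each an object of numbers: "fingers": the closure, from -1 (fully open) to 1 (shut); "dx", "dy", "dz": the shift along the tool's x, y, z normalised to -1 to 1, where 1 is 0.03 m; "rx", "ry", "rz": the turn, a rotation vector about the tool's x, y, z normalised to -1 to 1, where 1 is 10 degrees. A call has 1 to 12 rows; each row shifts and turns the commanded pose from where the row before left it, along the tool's axes as they then stand; what a row does not reach is not made up. A row lasts 1/8 s, in which the tool goes at most 62.5 mm and 10.7 degrees, less where a joint would pass 70% of its speed; a pose out of reach is approached as far as the arm can. A call with a number of a shift or a turn outside -1 to 1 is refused whole. A call with a gripper value outside its range is refused whole. The fingers move at their own pace and stop on an object; "force" is the grip in N (left out, the last holds). Time passes only in rows, so rows that do not move let the fingers close. It gives the time, the measured TCP pose, the force and the opening at its end, in the units of the state.
- sensors.get_obs(): the state, without advancing time (a new reading comes with each control period).
- imaging.read_camera(name): name is "side" or "top"; returns a dict with "color" (384x512x3 uint8, red, green, blue), "mtx" (3x3 intrinsics, pixels), "extrinsics" (4x4, takes a point from world to camera coordinates). Camera axes: x right, y down, z forward; pixel columns grow to the right and rows downward; lengths in m; the calibration is good to about 2 mm. A picture is of the moment at which its call begins. There is no depth.
- ticket.sign_off(): hands the job in, once; it reports no verdict.
The state is a dict: "time_s": time; "qpos": joint angles; "joint_velocities": joint speeds; "effort": joint torques, N m; "tool_pos": TCP position; "tool_rot": TCP orientation; "force": force on the tool from outside, world axes, zero at the start; "wrist_torque": the same for the moment, N m; "grip_width": finger opening in m.
Only numpy, scipy, OpenCV 4.12 (cv2) and the standard library are available. Lean on these libraries where they do the work, as an engineer would, in place of code of your own. Each camera call takes 0.05 s, during which the arm holds its last target.

## Working session

There is one attempt and no reset: what is moved stays moved. The work goes in short steps, Python scripts to look and compute and a tool call to move; the robot and the scene stay as the last step left them, time stands still between calls to the robot, and variables do not carry over. Pictures are saved under pics/ and viewed, and the job is handed in when it is done.

Besides the shell and the picture viewer there is one more tool, called after ">>>" as name(argument=value, ...), one argument or row to a line, values as JSON. carry_out: Moves the arm, as the interface text tells. Scaled input: -1 to 1 covers 0.03 m each way for a shift and 10 degrees each way for a turn. Its arguments: {"type":"object","properties":{"plan":{"type":"array"},"force":{"type":"number"}},"required":["plan"]}

```bash
ls; mkdir -p pics; python3 - <<'E'
from cell import sensors, imaging
import cv2
print(sensors.get_obs())
for n in("side","top"):
    c=imaging.read_camera(n); cv2.imwrite(f"pics/{n}0.png",c["color"][:,:,::-1]); print(n,c["mtx"],c["extrinsics"])
    import numpy as np; np.savez(f"{n}.npz",**c)
E
```

```text
pics
{'time_s': 0.0, 'qpos': array([71.51101056, 18.43785417, -4.01812178, 83.17488039,  1.29538074,
       78.54108413, -3.25992956]), 'joint_velocities': array([ 0.01566903,  0.03320411, -0.01791439, -0.00936237, -0.05379844,
        0.00557373,  0.04498184]), 'effort': array([ 2.36743608e-04, -4.91293859e+01, -4.04054197e-01, -3.12526238e+01,
       -6.40494190e-02,  4.36104834e-02,  1.77113243e-04]), 'tool_pos': array([ 0.21459293, -0.61296577,  0.22147573]), 'tool_rot': array([-1.79891458e+02,  5.34918912e-03,  1.93013481e+01]), 'force': array([-0.31063568, -0.24710025,  0.26517714]), 'wrist_torque': array([ 0.01543964, -0.03420366,  0.00189824]), 'grip_width': 0.08671090519181474}
side [[381.79749867   0.         251.42484241]
 [  0.         381.79749867 197.10536772]
 [  0.           0.           1.        ]] [[ 0.95725835 -0.28920587 -0.00405264 -0.52855056]
 [-0.10412343 -0.331504   -0.93769047  0.14500096]
 [ 0.26984212  0.898034   -0.34744808  0.7503272 ]
 [ 0.          0.          0.          1.        ]]
top [[386.0131099    0.         258.76881627]
 [  0.         386.0131099  192.64885688]
 [  0.           0.           1.        ]] [[ 0.00610339 -0.99955541 -0.02918449  0.03520006]
 [-0.99127853 -0.00220564 -0.13176496  0.55277309]
 [ 0.13164201  0.02973417 -0.99085128  0.99761012]
 [ 0.          0.          0.          1.        ]]
```

View pics/side0.png

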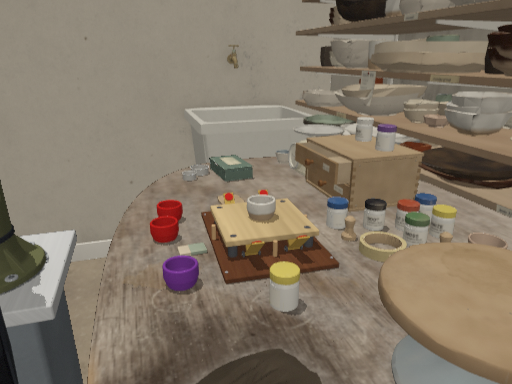

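View pics/top0.png

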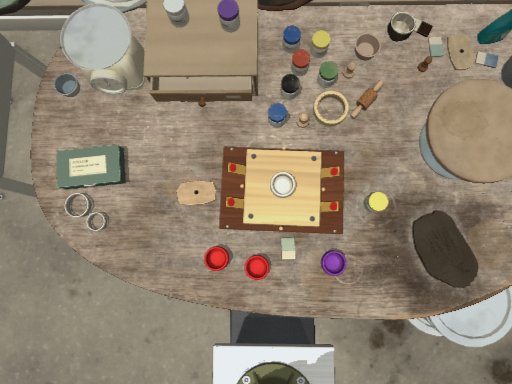

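```bash
python3 - <<'E'
import numpy as np,cv2
t=np.load("top.npz")["color"][:,:,::-1]; s=np.load("side.npz")["color"][:,:,::-1]
cv2.imwrite("pics/topc.png",cv2.resize(t[140:240,210:355],None,fx=5.5,fy=5.5,interpolation=cv2.INTER_CUBIC))
cv2.imwrite("pics/sidec.png",cv2.resize(s[180:285,190:340],None,fx=5.3,fy=5.3,interpolation=cv2.INTER_CUBIC))
E
```

```text
(no output)
```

View pics/topc.png

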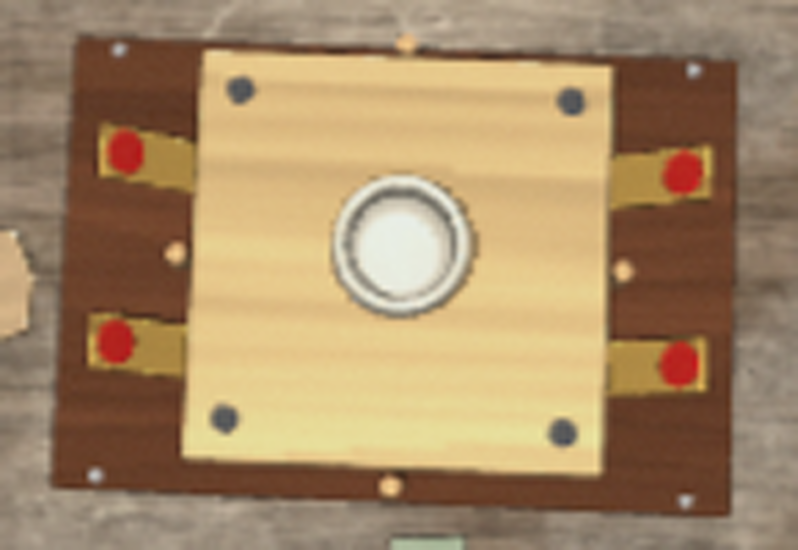

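View pics/sidec.png

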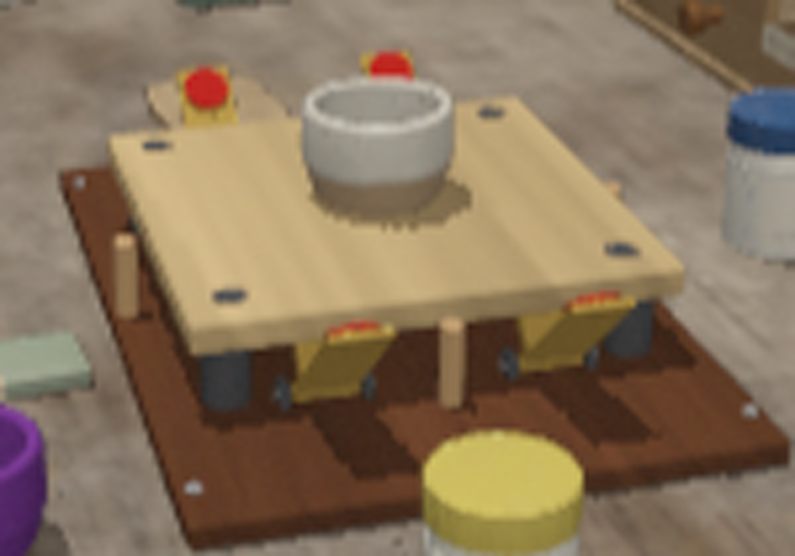

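```bash
cat > h.py <<'E'
import numpy as np,cv2
C={n:dict(np.load(f"{n}.npz")) for n in("top","side")}
def tri(t,s):
    P=[C[n]["mtx"]@C[n]["extrinsics"][:3] for n in("top","side")]
    X=cv2.triangulatePoints(P[0],P[1],np.float64(t).reshape(2,1),np.float64(s).reshape(2,1))[:,0]
    return X[:3]/X[3]
def proj(n,X):
    p=C[n]["mtx"]@(C[n]["extrinsics"]@np.r_[X,1])[:3]; return p[:2]/p[2]
def ray(n,px,z):
    K,E=C[n]["mtx"],C[n]["extrinsics"];R,t=E[:3,:3],E[:3,3]
    d=R.T@np.linalg.inv(K)@np.r_[px,1]; o=-R.T@t
    return o+d*(z-o[2])/d[2]
E
python3 - <<'E'
from h import *
T=lambda p:((p[0]+.5)/5.5-.5+210,(p[1]+.5)/5.5-.5+140)
S=lambda p:((p[0]+.5)/5.3-.5+190,(p[1]+.5)/5.3-.5+180)
tt=dict(fl=(225,419),bl=(241,90),br=(571,101),fr=(563,432),pbl=(126,152),pfl=(116,342),pbr=(683,173),pfr=(680,364))
ss=dict(fl=(157,146),bl=(491,113),br=(621,250),fr=(230,296),pfl=(207,89),pbl=(390,67))
for k in tt:
    z=.054 if k[0]!='p' else .061
    print(k,"ray",ray("top",T(tt[k]),z).round(4), "side", ray("side",S(ss[k]),z).round(4) if k in ss else '', tri(T(tt[k]),S(ss[k])).round(4) if k in ss else '')
D=np.array([ray("top",T(tt[k]),.054)[:2] for k in("fl","bl","br","fr")])
L=np.array([[-.08,.08],[.08,.08],[.08,-.08],[-.08,-.08]])
M,_=cv2.estimateAffinePartial2D(L,D); print(M,np.degrees(np.arctan2(M[1,0],M[0,0])),np.hypot(M[0,0],M[1,0]))
c=M[:,2];R=M[:,:2]/np.hypot(M[0,0],M[1,0])
for k in("pfl","pbl","pbr","pfr"): print(k,(R.T@(ray("top",T(tt[k]),.061)[:2]-c)).round(4))
# objects
for n,p,z in(("cup",(284,184),.097),("maize",(378,201),.067),("cobalt",(277,113),.067),("stamp",(304,119),.054),("tile",(288,248),.009),("rib",(196,192),.009)): print(n,ray("top",p,z).round(3))
E
```

```text
fl ray [0.4893 0.0583 0.054 ] side [0.4893 0.0583 0.054 ] [0.4893 0.0583 0.054 ]
bl ray [0.6492 0.0519 0.054 ] side [0.6485 0.0523 0.054 ] [0.6488 0.052  0.0541]
br ray [ 0.6437 -0.1077  0.054 ] side [ 0.6426 -0.1068  0.054 ] [ 0.643  -0.1074  0.0544]
fr ray [ 0.4838 -0.1019  0.054 ] side [ 0.483  -0.1007  0.054 ] [ 0.4833 -0.1018  0.0545]
pbl ray [0.6172 0.1068 0.061 ] side [0.6174 0.1092 0.061 ] [0.6168 0.1067 0.0619]
pfl ray [0.5252 0.1101 0.061 ] side [0.5242 0.1057 0.061 ] [0.5253 0.1103 0.0593]
pbr ray [ 0.607  -0.1596  0.061 ] side  
pfr ray [ 0.5156 -0.1565  0.061 ] side  
[[ 0.99947036  0.03619937  0.56648833]
 [-0.03619937  0.99947036 -0.02484441]] -2.074263453069795 1.0001256863391843
pfl [-0.0461  0.1334]
pbl [0.0459 0.1333]
pbr [ 0.0454 -0.1332]
pfr [-0.0461 -0.1334]
cup [ 0.567 -0.028  0.097]
maize [ 0.528 -0.27   0.067]
cobalt [ 0.763 -0.011  0.067]
stamp [ 0.751 -0.084  0.054]
tile [ 0.406 -0.041  0.009]
rib [0.558 0.212 0.009]
```

```bash
cat >> h.py <<'E'
def axes(psi):
    a=np.radians(psi); return np.array([[np.cos(a),np.sin(a),0],[np.sin(a),-np.cos(a),0],[0,0,-1.]])
B0=np.array([.5665,-.0248]); BY=np.radians(-2.07)
def bw(x,y): # board local->world
    return B0+np.array([np.cos(BY)*x-np.sin(BY)*y,np.sin(BY)*x+np.cos(BY)*y])
def local(p):
    d=np.array(p[:2])-B0; return np.array([np.cos(BY)*d[0]+np.sin(BY)*d[1],-np.sin(BY)*d[0]+np.cos(BY)*d[1]])
E
python3 - <<'E'
from h import *
p=np.array([.2146,-.613,.2215]);psi=19.3
g=np.r_[bw(-.08,-.08),.10]; N=18; print(g)
# rz per row -> psi increases by 3.8
dpsi=(87.93-19.3)/N; print(dpsi)
z=np.r_[[0]*10,[1/8]*8]
for i in range(N):
    step=np.r_[(g-p)[:2]/N,(g-p)[2]*z[i]]
    print((axes(psi)@step/.03).round(2), -round(dpsi/10,2)); psi+=dpsi
E
```

```text
[ 0.48366257 -0.10185816  0.1       ]
3.8127777777777783
[ 0.78 -0.73  0.  ] -0.38
[ 0.83 -0.67  0.  ] -0.38
[ 0.87 -0.62  0.  ] -0.38
[ 0.91 -0.56  0.  ] -0.38
[ 0.95 -0.5   0.  ] -0.38
[ 0.98 -0.43  0.  ] -0.38
[ 1.   -0.37  0.  ] -0.38
[ 1.03 -0.3   0.  ] -0.38
[ 1.04 -0.23  0.  ] -0.38
[ 1.06 -0.16  0.  ] -0.38
[ 1.07 -0.09  0.51] -0.38
[ 1.07 -0.02  0.51] -0.38
[1.07 0.05 0.51] -0.38
[1.06 0.12 0.51] -0.38
[1.05 0.19 0.51] -0.38
[1.04 0.26 0.51] -0.38
[1.02 0.33 0.51] -0.38
[0.99 0.4  0.51] -0.38
```

Candidates, with top-view pixels:
- **Pot:** the white one at (284,184) is on the board. The look-alikes, purple (334,263) and red (217,258) and (257,267), are not on it.
- **Dots:** fl (251,216), bl (254,156), br (314,158), fr (312,218).
- **Red pads:** fl (231,202), bl (233,168), br (334,171), fr (334,206). The red pots are not pads.

The enlarged crop agrees with these. I'm moving to a hover over the front right corner with the fingers shut.

>>> carry_out(
  plan=[
    {"fingers": 1, "dx": 0.78, "dy": -0.73, "rz": -0.38},
    {"fingers": 1, "dx": 0.83, "dy": -0.67, "rz": -0.38},
    {"fingers": 1, "dx": 0.87, "dy": -0.62, "rz": -0.38},
    {"fingers": 1, "dx": 0.91, "dy": -0.56, "rz": -0.38},
    {"fingers": 1, "dx": 0.95, "dy": -0.5, "rz": -0.38},
    {"fingers": 1, "dx": 0.98, "dy": -0.43, "rz": -0.38},
    {"fingers": 1, "dx": 1, "dy": -0.37, "rz": -0.38},
    {"fingers": 1, "dx": 1, "dy": -0.3, "rz": -0.38},
    {"fingers": 1, "dx": 1, "dy": -0.23, "rz": -0.38},
    {"fingers": 1, "dx": 1, "dy": -0.16, "rz": -0.38},
  ],
  force=15,
)

```text
validation failed for argument at $.pl...
```

>>> carry_out(
  plan=[
    {"fingers": 1.0, "dx": 0.78, "dy": -0.73, "dz": 0.0, "rx": 0.0, "ry": 0.0, "rz": -0.38},
  ],
  force=15,
)

```text
time_s: 0.22
tool_pos: [0.2273, -0.5862, 0.2213]
tool_rot: [-179.9, 0.1, 22.9]
force: [0.9, 0.5, 0.2]
grip_width: 0.0822
```

All seven keys are needed in every row.

>>> carry_out(
  plan=[
    {"fingers": 1, "dx": 0.83, "dy": -0.67, "dz": 0, "rx": 0, "ry": 0, "rz": -0.38},
    {"fingers": 1, "dx": 0.87, "dy": -0.62, "dz": 0, "rx": 0, "ry": 0, "rz": -0.38},
    {"fingers": 1, "dx": 0.91, "dy": -0.56, "dz": 0, "rx": 0, "ry": 0, "rz": -0.38},
    {"fingers": 1, "dx": 0.95, "dy": -0.5, "dz": 0, "rx": 0, "ry": 0, "rz": -0.38},
    {"fingers": 1, "dx": 0.98, "dy": -0.43, "dz": 0, "rx": 0, "ry": 0, "rz": -0.38},
    {"fingers": 1, "dx": 1, "dy": -0.37, "dz": 0, "rx": 0, "ry": 0, "rz": -0.38},
    {"fingers": 1, "dx": 1, "dy": -0.3, "dz": 0, "rx": 0, "ry": 0, "rz": -0.38},
    {"fingers": 1, "dx": 1, "dy": -0.23, "dz": 0, "rx": 0, "ry": 0, "rz": -0.38},
    {"fingers": 1, "dx": 1, "dy": -0.16, "dz": 0, "rx": 0, "ry": 0, "rz": -0.38},
  ],
  force=15,
)

```text
time_s: 1.35
tool_pos: [0.3628, -0.3309, 0.2226]
tool_rot: [180.0, 0.0, 57.6]
force: [0.8, 0.5, -0.7]
grip_width: 0.0018
```

>>> carry_out(
  plan=[
    {"fingers": 1, "dx": 1, "dy": -0.09, "dz": 0, "rx": 0, "ry": 0, "rz": -0.38},
    {"fingers": 1, "dx": 1, "dy": -0.02, "dz": 0, "rx": 0, "ry": 0, "rz": -0.38},
    {"fingers": 1, "dx": 1, "dy": 0.05, "dz": 0.3, "rx": 0, "ry": 0, "rz": -0.38},
    {"fingers": 1, "dx": 1, "dy": 0.12, "dz": 0.5, "rx": 0, "ry": 0, "rz": -0.38},
    {"fingers": 1, "dx": 1, "dy": 0.19, "dz": 0.5, "rx": 0, "ry": 0, "rz": -0.38},
    {"fingers": 1, "dx": 1, "dy": 0.26, "dz": 0.5, "rx": 0, "ry": 0, "rz": -0.38},
    {"fingers": 1, "dx": 1, "dy": 0.33, "dz": 0.5, "rx": 0, "ry": 0, "rz": -0.38},
    {"fingers": 1, "dx": 1, "dy": 0.4, "dz": 0.5, "rx": 0, "ry": 0, "rz": -0.38},
    {"fingers": 1, "dx": 0, "dy": 0, "dz": 0, "rx": 0, "ry": 0, "rz": 0},
    {"fingers": 1, "dx": 0, "dy": 0, "dz": 0, "rx": 0, "ry": 0, "rz": 0},
  ],
  force=15,
)

```text
time_s: 2.6
tool_pos: [0.4774, -0.1158, 0.1382]
tool_rot: [-180.0, 0.0, 87.7]
force: [0.1, -1.1, 0.6]
grip_width: 0.0
```

```bash
cat > go.py <<'E'
import sys
from h import *
from cell import sensors
o=sensors.get_obs(); p=o["tool_pos"]
x,y,z=map(float,sys.argv[1:4])
g=np.r_[bw(x,y),z]
print("local",local(p).round(4),p.round(4),o["tool_rot"].round(2),"F",o["force"].round(2))
print("units",(axes(o["tool_rot"][2])@(g-p)/.03).round(3))
E
python3 go.py -.08 -.08 .07
```

```text
local [-0.0858 -0.0941] [ 0.4774 -0.1158  0.1382] [-1.7997e+02  1.0000e-02  8.7730e+01] F [ 0.09 -1.05  0.6 ]
units [0.472 0.192 2.275]
```

>>> carry_out(
  plan=[
    {"fingers": 1, "dx": 0.47, "dy": 0.19, "dz": 0.8, "rx": 0, "ry": 0, "rz": -0.02},
    {"fingers": 1, "dx": 0, "dy": 0, "dz": 0.8, "rx": 0, "ry": 0, "rz": 0},
    {"fingers": 1, "dx": 0, "dy": 0, "dz": 0.67, "rx": 0, "ry": 0, "rz": 0},
    {"fingers": 1, "dx": 0, "dy": 0, "dz": 0, "rx": 0, "ry": 0, "rz": 0},
    {"fingers": 1, "dx": 0, "dy": 0, "dz": 0, "rx": 0, "ry": 0, "rz": 0},
  ],
)

```text
time_s: 3.22
tool_pos: [0.4842, -0.1027, 0.0714]
tool_rot: [179.9, 0.0, 87.8]
force: [-0.3, -0.5, 0.4]
grip_width: 0.0003
```

```bash
python3 go.py -.08 -.08 .054
```

```text
local [-0.0795 -0.0808] [ 0.4842 -0.1027  0.0714] [1.7992e+02 4.0000e-02 8.7830e+01] F [-0.33 -0.45  0.39]
units [ 0.027 -0.017  0.58 ]
```

>>> carry_out(
  plan=[
    {"fingers": 1, "dx": 0.02, "dy": 0, "dz": 0.3, "rx": 0, "ry": 0, "rz": 0},
    {"fingers": 1, "dx": 0, "dy": 0, "dz": 0.2, "rx": 0, "ry": 0, "rz": 0},
    {"fingers": 1, "dx": 0, "dy": 0, "dz": 0.1, "rx": 0, "ry": 0, "rz": 0},
    {"fingers": 1, "dx": 0, "dy": 0, "dz": 0.04, "rx": 0, "ry": 0, "rz": 0},
    {"fingers": 1, "dx": 0, "dy": 0, "dz": 0, "rx": 0, "ry": 0, "rz": 0},
  ],
)

```text
time_s: 3.85
tool_pos: [0.4836, -0.1014, 0.0543]
tool_rot: [-179.9, 0.1, 87.9]
force: [-9.6, 1.6, 25.5]
grip_width: 0.0007
```

>>> carry_out(
  plan=[
    {"fingers": 1, "dx": 0, "dy": 0, "dz": 0.07, "rx": 0, "ry": 0, "rz": 0},
    {"fingers": 1, "dx": 0, "dy": 0, "dz": 0.06, "rx": 0, "ry": 0, "rz": 0},
    {"fingers": 1, "dx": 0, "dy": 0, "dz": 0, "rx": 0, "ry": 0, "rz": 0},
  ],
)

```text
time_s: 4.22
tool_pos: [0.4836, -0.1015, 0.054]
tool_rot: [-179.8, 0.2, 87.9]
force: [-21.7, 3.9, 56.6]
grip_width: 0.0003
```

The front right corner is firm: no give, and 57 N at 4 mm of command. I'll press the others more softly. Next is front left.

>>> carry_out(
  plan=[
    {"fingers": 1, "dx": 0, "dy": 0, "dz": -0.9, "rx": 0, "ry": 0, "rz": 0},
    {"fingers": 1, "dx": 0.8, "dy": 0, "dz": 0, "rx": 0, "ry": 0, "rz": 0},
    {"fingers": 1, "dx": 1, "dy": 0, "dz": 0, "rx": 0, "ry": 0, "rz": 0},
    {"fingers": 1, "dx": 1, "dy": 0, "dz": 0, "rx": 0, "ry": 0, "rz": 0},
    {"fingers": 1, "dx": 1, "dy": 0, "dz": 0, "rx": 0, "ry": 0, "rz": 0},
    {"fingers": 1, "dx": 1, "dy": 0, "dz": 0, "rx": 0, "ry": 0, "rz": 0},
    {"fingers": 1, "dx": 0.53, "dy": 0, "dz": 0, "rx": 0, "ry": 0, "rz": 0},
    {"fingers": 1, "dx": 0, "dy": 0, "dz": 0, "rx": 0, "ry": 0, "rz": 0},
    {"fingers": 1, "dx": 0, "dy": 0, "dz": 0, "rx": 0, "ry": 0, "rz": 0},
  ],
)

```text
time_s: 5.35
tool_pos: [0.4894, 0.0571, 0.0741]
tool_rot: [-180.0, 0.0, 87.8]
force: [0.5, -0.6, -0.1]
grip_width: 0.0006
```

```bash
python3 go.py -.08 .08 .054
```

```text
local [-0.08    0.0791] [0.4894 0.0571 0.0741] [-1.7998e+02  5.0000e-02  8.7810e+01] F [ 0.49 -0.58 -0.09]
units [ 0.031 -0.     0.671]
```

>>> carry_out(
  plan=[
    {"fingers": 1, "dx": 0.03, "dy": 0, "dz": 0.35, "rx": 0, "ry": 0, "rz": 0},
    {"fingers": 1, "dx": 0, "dy": 0, "dz": 0.22, "rx": 0, "ry": 0, "rz": 0},
    {"fingers": 1, "dx": 0, "dy": 0, "dz": 0.1, "rx": 0, "ry": 0, "rz": 0},
    {"fingers": 1, "dx": 0, "dy": 0, "dz": 0.07, "rx": 0, "ry": 0, "rz": 0},
    {"fingers": 1, "dx": 0, "dy": 0, "dz": 0, "rx": 0, "ry": 0, "rz": 0},
  ],
)

```text
time_s: 5.98
tool_pos: [0.4887, 0.0587, 0.0542]
tool_rot: [-179.8, 0.2, 87.9]
force: [-9.2, -2.1, 23.3]
grip_width: 0.0006
```

Front left is firm too: 23 N, no give. Next is back left.

>>> carry_out(
  plan=[
    {"fingers": 1, "dx": 0, "dy": 0, "dz": -0.75, "rx": 0, "ry": 0, "rz": 0},
    {"fingers": 1, "dx": 0, "dy": 0.8, "dz": 0, "rx": 0, "ry": 0, "rz": 0},
    {"fingers": 1, "dx": 0, "dy": 1, "dz": 0, "rx": 0, "ry": 0, "rz": 0},
    {"fingers": 1, "dx": 0, "dy": 1, "dz": 0, "rx": 0, "ry": 0, "rz": 0},
    {"fingers": 1, "dx": 0, "dy": 1, "dz": 0, "rx": 0, "ry": 0, "rz": 0},
    {"fingers": 1, "dx": 0, "dy": 1, "dz": 0, "rx": 0, "ry": 0, "rz": 0},
    {"fingers": 1, "dx": 0, "dy": 0.53, "dz": 0, "rx": 0, "ry": 0, "rz": 0},
    {"fingers": 1, "dx": 0, "dy": 0, "dz": 0, "rx": 0, "ry": 0, "rz": 0},
    {"fingers": 1, "dx": 0, "dy": 0, "dz": 0, "rx": 0, "ry": 0, "rz": 0},
  ],
)

```text
time_s: 7.1
tool_pos: [0.6483, 0.0537, 0.0741]
tool_rot: [-179.9, 0.0, 87.9]
force: [0.5, -0.2, -0.5]
grip_width: 0.0005
```

```bash
python3 go.py .08 .08 .054
```

```text
local [0.0789 0.0814] [0.6483 0.0537 0.0741] [-1.7992e+02  1.0000e-02  8.7920e+01] F [ 0.5  -0.18 -0.49]
units [-0.046  0.037  0.671]
```

>>> carry_out(
  plan=[
    {"fingers": 1, "dx": -0.04, "dy": 0.03, "dz": 0.35, "rx": 0, "ry": 0, "rz": 0},
    {"fingers": 1, "dx": 0, "dy": 0, "dz": 0.22, "rx": 0, "ry": 0, "rz": 0},
    {"fingers": 1, "dx": 0, "dy": 0, "dz": 0.1, "rx": 0, "ry": 0, "rz": 0},
    {"fingers": 1, "dx": 0, "dy": 0, "dz": 0.07, "rx": 0, "ry": 0, "rz": 0},
    {"fingers": 1, "dx": 0, "dy": 0, "dz": 0, "rx": 0, "ry": 0, "rz": 0},
  ],
)

```text
time_s: 7.72
tool_pos: [0.65, 0.0523, 0.0525]
tool_rot: [-180.0, 0.0, 87.9]
force: [-0.9, -0.6, 2.1]
grip_width: 0.0004
```

Back left gives: 2 N at 1.5 mm down. I'll press further to confirm.

>>> carry_out(
  plan=[
    {"fingers": 1, "dx": 0, "dy": 0, "dz": 0.08, "rx": 0, "ry": 0, "rz": 0},
    {"fingers": 1, "dx": 0, "dy": 0, "dz": 0.08, "rx": 0, "ry": 0, "rz": 0},
    {"fingers": 1, "dx": 0, "dy": 0, "dz": 0.05, "rx": 0, "ry": 0, "rz": 0},
    {"fingers": 1, "dx": 0, "dy": 0, "dz": 0, "rx": 0, "ry": 0, "rz": 0},
  ],
)

```text
time_s: 8.22
tool_pos: [0.6507, 0.0526, 0.0483]
tool_rot: [179.9, 0.0, 87.9]
force: [-3.8, 0.6, 11.8]
grip_width: 0.0007
```

```bash
python3 - <<'E'
from cell import imaging
import cv2
c=imaging.read_camera("side")["color"][:,:,::-1]
cv2.imwrite("pics/side1.png",cv2.resize(c[150:300,170:350],None,fx=4,fy=4,interpolation=cv2.INTER_CUBIC))
E
```

```text
(no output)
```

View pics/side1.png

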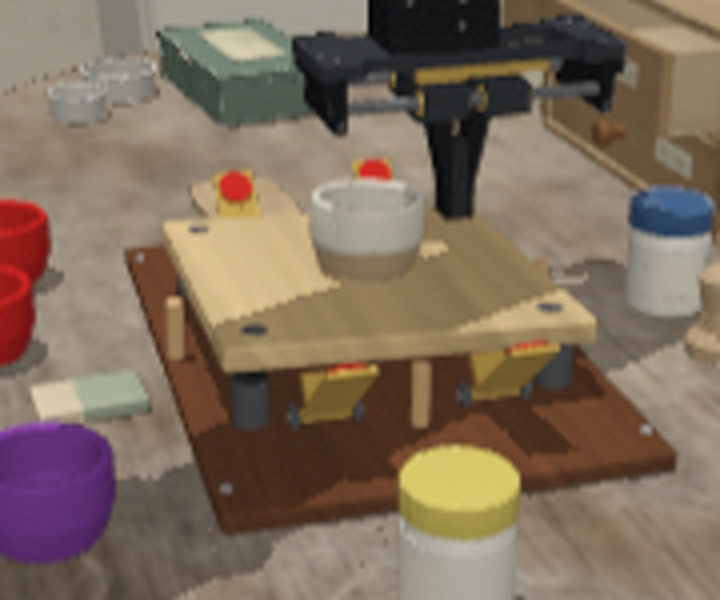

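Back left is the sunk corner. It gave about 6 to 7 mm and then stopped at 12 N. The picture shows the fingers on the back left corner at (455,210), the pot standing at (367,225) and all tabs up. Next I go over its tab.

>>> carry_out(
  plan=[
    {"fingers": 1, "dx": 0, "dy": 0, "dz": -0.5, "rx": 0, "ry": 0, "rz": 0},
    {"fingers": 1, "dx": 0, "dy": 0, "dz": -0.9, "rx": 0, "ry": 0, "rz": 0},
    {"fingers": 1, "dx": 0.6, "dy": -0.4, "dz": 0, "rx": 0, "ry": 0, "rz": 0},
    {"fingers": 1, "dx": 0.6, "dy": -0.4, "dz": 0, "rx": 0, "ry": 0, "rz": 0},
    {"fingers": 1, "dx": 0.5, "dy": -0.33, "dz": 0, "rx": 0, "ry": 0, "rz": 0},
    {"fingers": 1, "dx": 0, "dy": 0, "dz": 0, "rx": 0, "ry": 0, "rz": 0},
    {"fingers": 1, "dx": 0, "dy": 0, "dz": 0, "rx": 0, "ry": 0, "rz": 0},
  ],
)

```text
time_s: 9.15
tool_pos: [0.6182, 0.1039, 0.0878]
tool_rot: [-180.0, 0.1, 87.9]
force: [0.4, -0.9, 1.1]
grip_width: 0.0004
```

```bash
python3 go.py .046 .132 .061
```

```text
local [0.047  0.1305] [0.6182 0.1039 0.0878] [-1.7999e+02  5.0000e-02  8.7880e+01] F [ 0.43 -0.87  1.09]
units [ 0.051 -0.034  0.892]
```

>>> carry_out(
  plan=[
    {"fingers": 1, "dx": 0.04, "dy": -0.03, "dz": 0.5, "rx": 0, "ry": 0, "rz": 0},
    {"fingers": 1, "dx": 0, "dy": 0, "dz": 0.25, "rx": 0, "ry": 0, "rz": 0},
    {"fingers": 1, "dx": 0.08, "dy": 0, "dz": 0.22, "rx": 0, "ry": 0, "rz": 0},
    {"fingers": 1, "dx": 0.08, "dy": 0, "dz": 0.22, "rx": 0, "ry": 0, "rz": 0},
    {"fingers": 1, "dx": 0.08, "dy": 0, "dz": 0.22, "rx": 0, "ry": 0, "rz": 0},
    {"fingers": 1, "dx": 0.08, "dy": 0, "dz": 0.22, "rx": 0, "ry": 0, "rz": 0},
    {"fingers": 1, "dx": 0.08, "dy": 0, "dz": 0.22, "rx": 0, "ry": 0, "rz": 0},
    {"fingers": 1, "dx": 0.08, "dy": 0, "dz": 0.2, "rx": 0, "ry": 0, "rz": 0},
    {"fingers": 1, "dx": 0.05, "dy": 0, "dz": 0.1, "rx": 0, "ry": 0, "rz": 0},
    {"fingers": 1, "dx": 0, "dy": 0, "dz": 0, "rx": 0, "ry": 0, "rz": 0},
  ],
)

```text
time_s: 10.4
tool_pos: [0.6175, 0.1218, 0.0232]
tool_rot: [-180.0, 0.0, 87.9]
force: [0.1, -0.6, -1.1]
grip_width: 0.0005
```

```bash
python3 go.py .046 .148 .020
```

```text
local [0.0457 0.1484] [0.6175 0.1218 0.0232] [-179.96    0.     87.91] F [ 0.14 -0.62 -1.09]
units [-0.012  0.012  0.107]
```

>>> carry_out(
  plan=[
    {"fingers": 1, "dx": 0, "dy": 0, "dz": 0.07, "rx": 0, "ry": 0, "rz": 0},
    {"fingers": 1, "dx": 0, "dy": 0, "dz": 0.06, "rx": 0, "ry": 0, "rz": 0},
    {"fingers": 1, "dx": 0, "dy": 0, "dz": 0.06, "rx": 0, "ry": 0, "rz": 0},
    {"fingers": 1, "dx": 0, "dy": 0, "dz": 0, "rx": 0, "ry": 0, "rz": 0},
  ],
)

```text
time_s: 10.9
tool_pos: [0.6181, 0.1221, 0.0198]
tool_rot: [180.0, 0.0, 87.9]
force: [-3.4, 0.2, 9.9]
grip_width: -0.0
```

```bash
python3 go.py .046 .148 .020; python3 - <<'E'
from cell import imaging
import cv2
for n in("side","top"):
    c=imaging.read_camera(n)["color"][:,:,::-1]
    c=c[150:300,170:350] if n=="side" else c[120:250,190:370]
    cv2.imwrite(f"pics/{n}2.png",cv2.resize(c,None,fx=4,fy=4,interpolation=cv2.INTER_CUBIC))
E
```

```text
local [0.0462 0.1486] [0.6181 0.1221 0.0198] [1.7996e+02 2.0000e-02 8.7910e+01] F [-3.38  0.23  9.9 ]
units [-0.022 -0.008 -0.006]
```

View pics/side2.png

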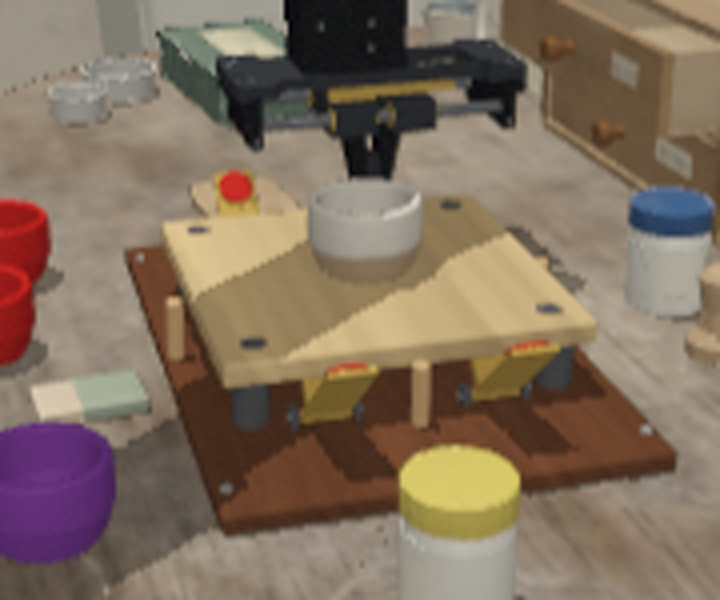

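View pics/top2.png

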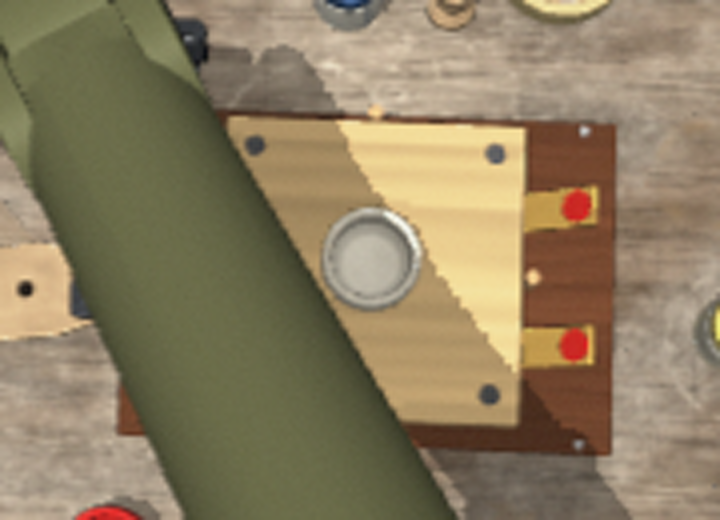

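The tab met its stop at z = 0.0198 with 10 N. The pictures show the pot still at mid-board and the other three tabs standing. I'll press a little harder to be sure it is flat, then lift straight up and back over the corner.

>>> carry_out(
  plan=[
    {"fingers": 1, "dx": 0, "dy": 0, "dz": 0.06, "rx": 0, "ry": 0, "rz": 0},
    {"fingers": 1, "dx": 0, "dy": 0, "dz": 0, "rx": 0, "ry": 0, "rz": 0},
  ],
)

```text
time_s: 11.25
tool_pos: [0.6182, 0.1221, 0.0194]
tool_rot: [179.9, 0.1, 87.9]
force: [-6.2, -1.5, 17.8]
grip_width: 0.0006
```

>>> carry_out(
  plan=[
    {"fingers": 1, "dx": 0, "dy": 0, "dz": -0.3, "rx": 0, "ry": 0, "rz": 0},
    {"fingers": 1, "dx": 0, "dy": 0, "dz": -0.8, "rx": 0, "ry": 0, "rz": 0},
    {"fingers": 1, "dx": 0, "dy": 0, "dz": -0.9, "rx": 0, "ry": 0, "rz": 0},
    {"fingers": 1, "dx": -0.6, "dy": 0.3, "dz": 0, "rx": 0, "ry": 0, "rz": 0},
    {"fingers": 1, "dx": -0.7, "dy": 0.3, "dz": 0, "rx": 0, "ry": 0, "rz": 0},
    {"fingers": 1, "dx": -0.6, "dy": 0.3, "dz": 0, "rx": 0, "ry": 0, "rz": 0},
    {"fingers": 1, "dx": -0.38, "dy": 0.23, "dz": 0, "rx": 0, "ry": 0, "rz": 0},
    {"fingers": 1, "dx": 0, "dy": 0, "dz": 0, "rx": 0, "ry": 0, "rz": 0},
    {"fingers": 1, "dx": 0, "dy": 0, "dz": 0, "rx": 0, "ry": 0, "rz": 0},
  ],
)

```text
time_s: 12.38
tool_pos: [0.6488, 0.0532, 0.0759]
tool_rot: [-180.0, -0.1, 88.0]
force: [-0.7, 1.0, 0.2]
grip_width: 0.0002
```

```bash
python3 go.py .08 .08 .054; python3 - <<'E'
from cell import imaging
import cv2
for n in("side","top"):
    c=imaging.read_camera(n)["color"][:,:,::-1]
    c=c[150:300,170:350] if n=="side" else c[120:250,190:370]
    cv2.imwrite(f"pics/{n}3.png",cv2.resize(c,None,fx=4,fy=4,interpolation=cv2.INTER_CUBIC))
E
```

```text
local [0.0794 0.0809] [0.6488 0.0532 0.0759] [-1.7996e+02 -5.0000e-02  8.7960e+01] F [-0.74  0.97  0.17]
units [-0.031  0.019  0.731]
```

View pics/side3.png

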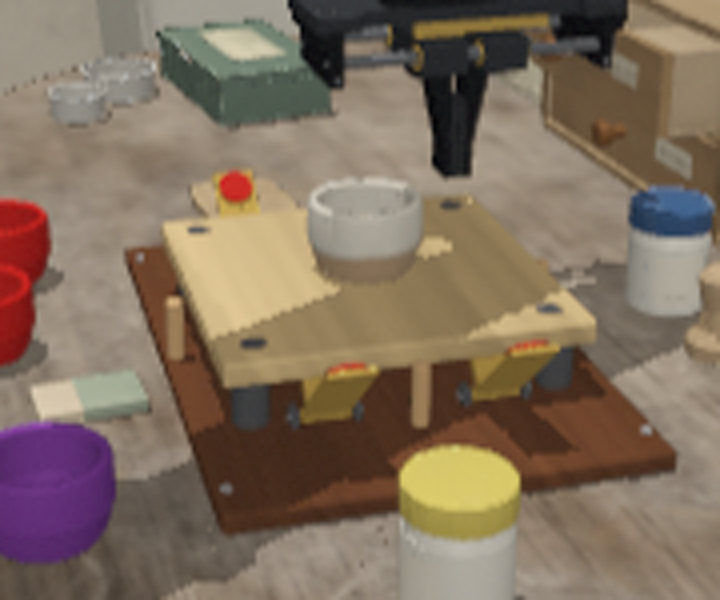

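View pics/top3.png

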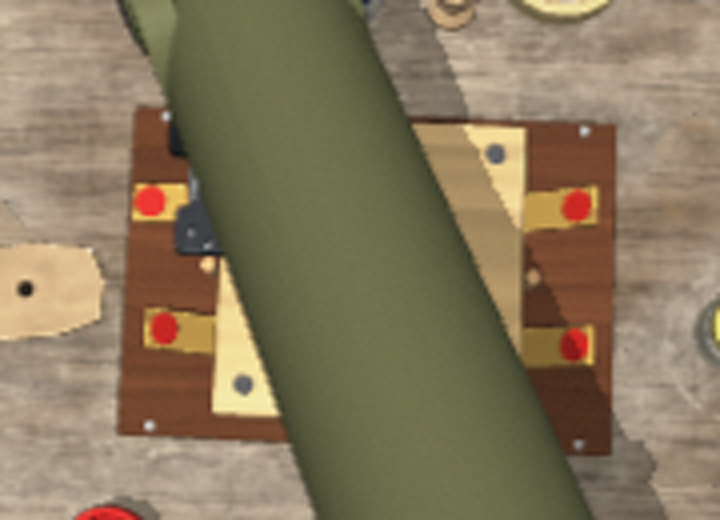

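The back left tab now lies flat: its pad moved outward to (150,201) in the top crop, and it is out of sight behind the board in the side view. The other three stand. Now I press the back left corner again.

>>> carry_out(
  plan=[
    {"fingers": 1, "dx": -0.03, "dy": 0.01, "dz": 0.4, "rx": 0, "ry": 0, "rz": 0},
    {"fingers": 1, "dx": 0, "dy": 0, "dz": 0.22, "rx": 0, "ry": 0, "rz": 0},
    {"fingers": 1, "dx": 0, "dy": 0, "dz": 0.1, "rx": 0, "ry": 0, "rz": 0},
    {"fingers": 1, "dx": 0, "dy": 0, "dz": 0.08, "rx": 0, "ry": 0, "rz": 0},
    {"fingers": 1, "dx": 0, "dy": 0, "dz": 0.05, "rx": 0, "ry": 0, "rz": 0},
    {"fingers": 1, "dx": 0, "dy": 0, "dz": 0, "rx": 0, "ry": 0, "rz": 0},
  ],
)

```text
time_s: 13.22
tool_pos: [0.6492, 0.0513, 0.052]
tool_rot: [-180.0, 0.0, 87.9]
force: [-4.4, -0.6, 8.4]
grip_width: 0.0007
```

>>> carry_out(
  plan=[
    {"fingers": 1, "dx": 0, "dy": 0, "dz": 0.04, "rx": 0, "ry": 0, "rz": 0},
    {"fingers": 1, "dx": 0, "dy": 0, "dz": 0, "rx": 0, "ry": 0, "rz": 0},
    {"fingers": 1, "dx": 0, "dy": 0, "dz": 0, "rx": 0, "ry": 0, "rz": 0},
    {"fingers": 1, "dx": 0, "dy": 0, "dz": 0, "rx": 0, "ry": 0, "rz": 0},
  ],
)

```text
time_s: 13.72
tool_pos: [0.6492, 0.0514, 0.0518]
tool_rot: [-180.0, 0.1, 87.9]
force: [-6.2, -0.7, 13.3]
grip_width: 0.0002
```

```bash
python3 - <<'E'
from cell import imaging
import cv2
for n in("side","top"):
    c=imaging.read_camera(n)["color"][:,:,::-1]
    c=c[150:300,170:350] if n=="side" else c[120:250,190:370]
    cv2.imwrite(f"pics/{n}4.png",cv2.resize(c,None,fx=4,fy=4,interpolation=cv2.INTER_CUBIC))
E
python3 go.py .08 .08 .052
```

```text
local [0.0799 0.0791] [0.6492 0.0513 0.0518] [-1.7998e+02  6.0000e-02  8.7900e+01] F [-6.07  0.26 12.76]
units [ 0.031  0.003 -0.006]
```

View pics/side4.png

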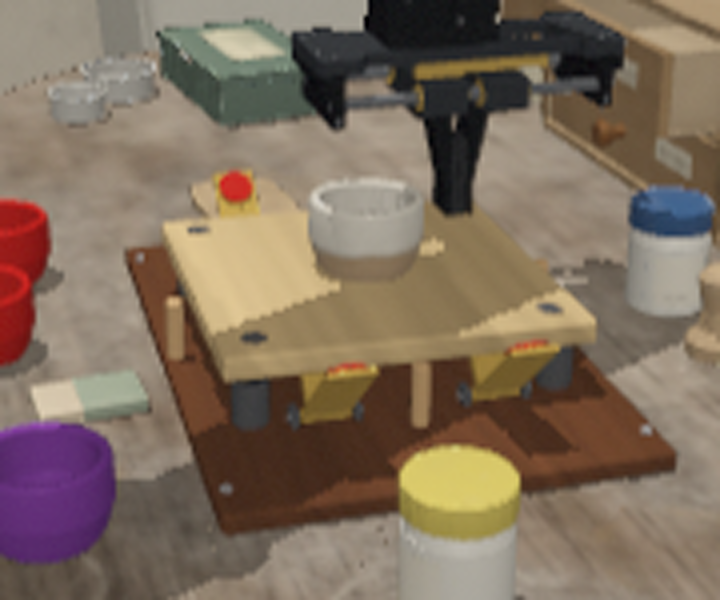

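View pics/top4.png

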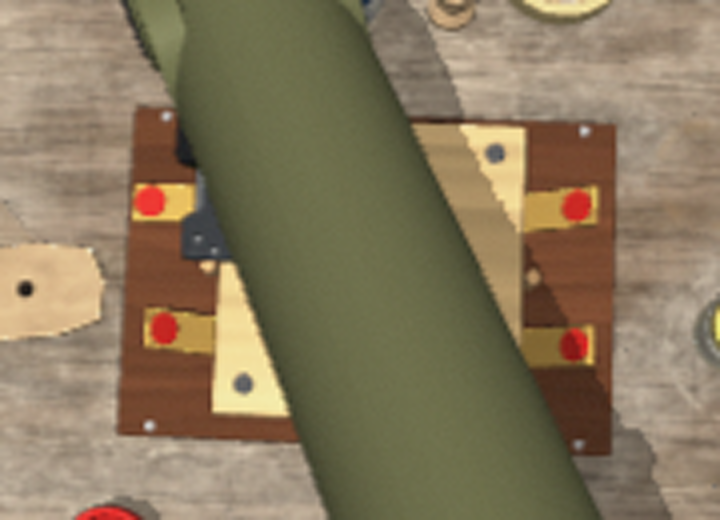

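The back left corner now stops about 2 mm down, at z = 0.0518 with a steady 13 N. Its tab at (150,201) is flat, the other three stand, and the pot and the bystanders in view are where they were. I'm handing in while still pressing.

```bash
python3 -c "
from cell import ticket
print(ticket.sign_off())"
```

```text
the job is handed in; nothing more can be done
None
```

The back left corner was the sunk one. I pressed its shim tab flat and handed the job in at about 14 s, with the fingers still pressing that corner.

- **Finding the corner:** I pressed front right, front left and back left, in that order. The first two were firm. Back left gave about 6 mm, with 2 N at first, then stopped at 12 N. I did not press back right, because the sunk corner was already found.
- **Shim tab:** The back left tab stopped at z = 0.0194 to 0.0198 m with up to 18 N on it. The top view showed its pad moved outward, as it should be when flat.
- **Last check:** Pressed again, the back left corner stopped about 2 mm down (z = 0.0518 m) with a steady 13 N, so it rests on its shim. The last pictures showed the other three tabs standing and the pot where it was. The bystanders in view were also in place, but the arm hid part of the top view.

The first press, on front right, was harder than I meant: about 57 N down on the fingertips. That is below the 120 N wrist limit. It is above 40 N, but that limit is for the arm and gripper body, and only the fingertips should have been touching. I pressed more softly after that.

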